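Turner out of the hooded caddy

ROBOT

A 6-joint arm with a two-finger parallel gripper is mounted at the origin on a cart in front of the work surface, level with it; the furniture and walls round the work are solid. World frame = base frame: x ahead of the robot, y to its left, z up, the work surface at z = 0. Lengths are in mm, angles in rad, forces in N, time in s.
With the tool pointing down it reaches from about 275 to 750 mm from the base axis. Payload 10.2 kg.
Tool frame: the origin (TCP) lies at the centre of the arm's flange, where the gripper is bolted on; the fingertips stand 173 mm ahead of it and the grasp point (between the pads) lies 155 mm ahead of it; z points along the fingers, y is the line along which they close (so a half turn about z gives the same grasp; the last joint's range is limited). The gripper opens to 85 mm and grips with 20 to 120 N. Pads are 22 mm wide; open, the fingers measure 114 mm over their backs; the gripper's body (76 mm by 85 mm) begins 54 mm behind the grasp point. The pads swing forward as they close: fully open they stand 13 mm farther back than shut.
Start: joints at [1.054, 0.313, 1.498, -0, 1.331, -0.223], TCP at [152.049, 502.507, 404.694] pointing down, gripper open.
Joint ranges: [-2.94, 2.94], [-0.97, 2.17], [0.19, 2.56], [-1.23, 4.37], [0.02, 3.11], [-2.88, 2.88]. Speed limits (rad/s): [2.39, 2.39, 3.01, 3.14, 3.14, 3.14].

INTERFACE

Orientations are given as a unit quaternion [w, x, y, z].
In Python, from rig import ctrl, vision, finish_job gives the robot as it stands (ctrl), with the cameras (vision) and the job as plain functions.
- The arm moves only by the tool creep_tool, called after "Request:" by a JSON object that holds its "api" and its "payload", one argument or row to a line. Schema: {"type":"object","properties":{"increments":{"type":"array","items":{"type":"array","prefixItems":[{"type":"array","items":{"type":"number"},"minItems":3,"maxItems":3},{"type":"array","items":{"type":"number"},"minItems":3,"maxItems":3}],"minItems":2,"maxItems":2},"minItems":1,"maxItems":8},"finger_gap":{"type":"number"},"squeeze":{"type":"number"},"only":{"type":"string"},"quiet":{"type":"boolean"},"lines":{"type":"string"}},"required":["increments"],"additionalProperties":false}. increments is a list of rows, 1 to 8 of them, each written [[dx, dy, dz], [rx, ry, rz]]: dx, dy, dz in normalised numbers (1 is 50 cm), then a rotation vector rx, ry, rz in fractions of the full range, 1 being 4 rad; each row is the pose to reach, as a shift and turn from the pose commanded when the call began, along the tool's axes at that moment; what a row does not reach only later rows make up. A row lasts 1/10 s, in which the tool goes at most 50 mm and 0.15 rad, less where a joint would pass 70% of its speed; a pose out of reach is approached as far as the arm can. finger_gap is the opening from 0.0 (shut) to 1.0 (fully open), set as the call begins (left out keeps the last). The fingers move at their own pace and stop on an object; squeeze is the grip in N (left out, the last holds). Time passes only in rows, so rows that do not move let the fingers close. The tool returns the time, the measured TCP pose, the force, the opening and the grip force at its end. only (a regular expression) keeps the lines of the reply that match it, lines (a string "A,B") keeps lines A to B, and quiet returns only ok. Shift and turn numbers lie between -1 and 1, and a call with a number outside is refused. Input that does not fit is refused with a message, and nothing moves.
- ctrl.sense(): the state, without advancing time (a new reading comes with each control period).
- vision.capture(name): name is "scene" or "top" or "wrist"; returns the picture (384x512x3 uint8, red, green, blue); there is no depth.
- vision.calibration(name): a dict with "fx", "fy", "cx", "cy" (pixels), "distortion" ([k1, k2, p1, p2, k3] as OpenCV has them; the pictures are not rectified), "position" and "attitude" of the camera in the world. Camera axes: x right, y down, z forward; pixel columns grow to the right and rows downward; lengths in mm; the calibration is good to about 2 mm. A picture is of the moment at which its call begins: read the wrist's pose just before it. calibration takes no time and is no camera call; for the wrist camera it gives the pose at the moment of the call.
- finish_job(): hands the job in; it is judged then, once.
The state is a dict: "time_s": time; "joints": joint angles; "dq": joint speeds; "tau": joint torques, N m; "eef_pos": TCP position; "ee_rot": TCP orientation; "force": force on the tool from outside, world axes, zero at the start; "wrist_torque": the same for the moment, N m; "grip_width": opening from 0.0 (shut) to 1.0 (fully open); "grip_force": force on a finger pad.
Only numpy, scipy, OpenCV 4.12 (cv2) and the standard library are available. Lean on these libraries where they do the work, as an engineer would, in place of code of your own. Each camera call takes 0.05 s, during which the arm holds its last target. There are 200 camera calls.

TASK

Take the cooking turner out of the white utensil caddy through the opening in its top, which is shorter than the turner: slide the turner deeper under the hood, tilt its handle end up over the short lip and draw it out diagonally. Leave the caddy standing where it is and the other things undisturbed. Finish while still holding the turner in the gripper, right side up and about level, with the middle of its blade over the middle of the white spoon rest and about 10 cm above the worktop, touching nothing else; do not put it down or let go.

Things in the scene. Friction and masses are not known exactly. Their poses are not given: they have to be found in the camera images.
- caddy: White metal caddy, 1.6 kg, loose, 150 x 285 x 62 mm. Origin: centre of underside; z up, y along its length. Walls 5 mm (inside 140 x 275), inner floor z=6. Its top, z=56 to 62, is closed by a hood over the -y end as far as y=-42.5 and by a short lip over the +y end from y=+112.5 on; open between them (155 mm along y, 140 mm along x).
- turner: Turner, 230 mm, 0.1 kg, flat on the caddy floor, handle end under the lip, blade under the hood. Origin: underside of the handle, 75 mm from its end, 11 mm from the centre of mass; grip there. z up, +y to handle end. Dark wood handle 20 wide, 22 high, y=-55..75; orange blade 46 wide, 5 thick, y=-155..-75. With the tip within 15 mm of the end wall, 15 to 23 deg of tilt about the tip frees it.
- blade (a point): Middle of the turner's blade, at (0, -115, 2.5) mm in the turner's frame.
- blade_tip (a point): Free end of the turner's blade, at (0, -155, 2.5) mm in the turner's frame.
- handle_end (a point): End of the turner's handle, at (0, +75, 11) mm in the turner's frame.
- spoon_rest: Loose round-cornered white porcelain spoon rest, 112 x 90 x 19 mm, on the worktop. Origin: centre of its underside.
- tin_1: Bystander: food tin, 75 mm across, 58 mm high. Origin: centre of its underside. Leave alone.
- mug_2: Bystander: white mug with a red inside, 83 x 113 x 93 mm. Origin: centre of its underside. Leave alone.
- egg_timer: Bystander: red and white kitchen timer, 62 mm across, 60 mm high. Origin: centre of its underside. Leave alone.

How it is judged:
By the outcome, as a careful person would: the job done as asked, in the order asked, and still so for the second after the job is handed in, while the arm keeps its last pose, push and grip.
It also fails if it takes over 48 s, if anything falls off the work surface, if the arm or the gripper's body presses on something with over 40 N, if the wrist force passes 120 N, or if a joint passes its speed limit or range.

## Working session

There is one attempt and no reset: what is moved stays moved. The work goes in short steps, Python scripts to look and compute and a tool call to move; the robot and the scene stay as the last step left them, time stands still between calls to the robot, and variables do not carry over. Pictures are saved under pics/ and viewed, at most 10 in all, crops included, and the job is handed in when it is done.

```bash
ls; mkdir -p pics
```

Run:
```python
from rig import ctrl, vision, finish_job
import cv2,numpy as np
a=[]
for n in("scene","top"):
    im=vision.capture(n); cv2.imwrite(f"pics/{n}0.png",im[:,:,::-1]); print(n,vision.calibration(n))
print(ctrl.sense())
```

```text
pics
rig.py
scene {'fx': 385.70150069532707, 'fy': 385.70150069532707, 'cx': 254.16871616333913, 'cy': 187.87830358283406, 'distortion': array([-0.0884622,  0.       ,  0.       ,  0.       ,  0.       ]), 'position': array([ 122.1535943 ,  719.08837066, 1450.31899012]), 'attitude': array([ 0.05781063, -0.23341015,  0.93498087, -0.26074586])}
top {'fx': 473.3943489222743, 'fy': 473.3943489222743, 'cx': 249.4132313247925, 'cy': 193.40616971415295, 'distortion': array([-0.03413022,  0.        ,  0.        ,  0.        ,  0.        ]), 'position': array([ 237.23997072,  -38.25657894, 1768.20669958]), 'attitude': array([ 0.05715829, -0.70044993,  0.70984817, -0.04709993])}
{'time_s': 0.1, 'joints': array([ 1.05360505e+00,  3.13395545e-01,  1.49837998e+00,  4.30138701e-06,
        1.33098333e+00, -2.23413729e-01]), 'dq': array([-7.89543077e-04,  2.12346183e-05, -2.01743205e-03, -6.36270443e-04,
       -1.44499781e-04, -3.92803046e-04]), 'tau': array([ 3.59566271e-03, -4.12894893e+01, -2.60140014e+01, -1.52336997e-04,
        3.01929162e-03, -3.85931969e-05]), 'eef_pos': array([152.0244473 , 502.47018173, 404.18431259]), 'ee_rot': array([-2.12969359e-04,  1.46361606e-01,  9.89230984e-01, -5.42819533e-04]), 'force': array([ 0.38212001, -0.41079547, -0.52491166]), 'wrist_torque': array([0.03368   , 0.0130362 , 0.13481416]), 'grip_force': 0.0, 'grip_width': 0.9979936926817604}
```

View pics/top0.png

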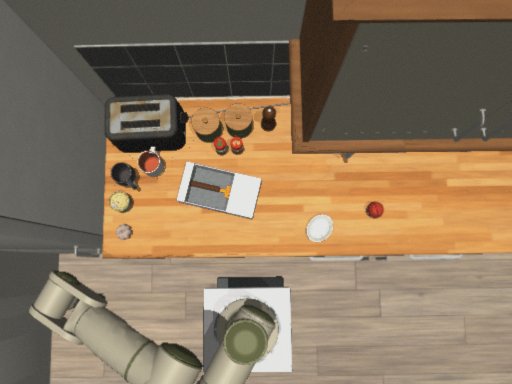

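View pics/scene0.png

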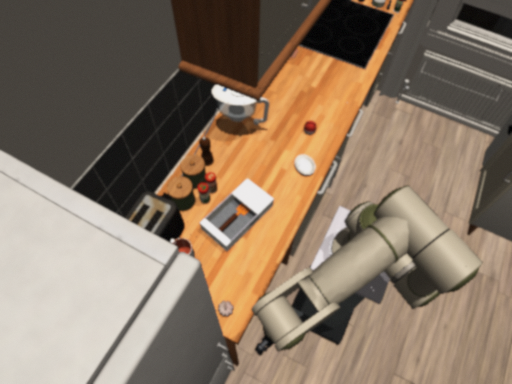

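The top view shows the caddy near (219,190), with the hood on the right and the lip on the left. The turner is at about (190–230, 188), the spoon rest at (320,228) and the timer at (375,210). Next I'll measure these.

Create h.py:
```python
import cv2,numpy as np
from scipy.spatial.transform import Rotation as R
from rig import ctrl, vision, finish_job
def Q(q): return R.from_quat(np.roll(q,-1))
def cast(uv,cal,z):
    K=np.array([[cal['fx'],0,cal['cx']],[0,cal['fy'],cal['cy']],[0,0,1]])
    p=cv2.undistortPoints(np.float64(uv).reshape(-1,1,2),K,cal['distortion'])[:,0]
    d=Q(cal['attitude']).apply(np.c_[p,np.ones(len(p))]); o=np.array(cal['position'])
    return o+d*((z-o[2])/d[:,2])[:,None]
def biggest(m):
    c,_=cv2.findContours(m.astype(np.uint8),cv2.RETR_EXTERNAL,cv2.CHAIN_APPROX_NONE)
    return sorted(c,key=cv2.contourArea,reverse=True)
```

Run:
```python
from h import *
im=cv2.imread('pics/top0.png'); cal=vision.calibration('top')
hsv=cv2.cvtColor(im,cv2.COLOR_BGR2HSV)
cr=im[150:250,165:345]; cv2.imwrite('pics/c1.png',cv2.resize(cr,None,fx=4.4,fy=4.4,interpolation=cv2.INTER_CUBIC))
w=(hsv[:,:,1]<75)&(hsv[:,:,2]>70); w[:155]=0; w[245:]=0; w[:,:165]=0; w[:,345:]=0
for c in biggest(w)[:3]:
    r=cv2.minAreaRect(c); print('white',r,cv2.contourArea(c))
    for z in(62,10): print(z,cast(cv2.boxPoints(r),cal,z).round(1).tolist(),cast([r[0]],cal,z).round(1))
o=(hsv[:,:,0]<22)&(hsv[:,:,1]>190)&(hsv[:,:,2]>150); 
ref=im[188:192,218:240]; print(hsv[188:194:2,188:236:3].tolist())
```

```text
white ((218.68441772460938, 189.70968627929688), (78.32929992675781, 41.71287155151367), 13.134021759033203) 3126.0
62 [[466.5, 253.3, 62.0], [617.3, 219.9, 62.0], [546.3, -60.6, 62.0], [397.7, -24.0, 62.0]] [[506.3  96.6  62. ]]
10 [[473.5, 262.2, 10.0], [628.9, 227.7, 10.0], [555.7, -61.3, 10.0], [402.6, -23.6, 10.0]] [[514.5 100.7  10. ]]
white ((319.0, 227.5), (27.0, 26.0), 90.0) 542.0
62 [[412.8, -219.2, 62.0], [411.5, -313.1, 62.0], [314.2, -309.5, 62.0], [315.5, -216.3, 62.0]] [[ 363.3 -264.5   62. ]]
10 [[418.2, -224.7, 10.0], [416.8, -321.5, 10.0], [316.6, -317.8, 10.0], [317.9, -221.8, 10.0]] [[ 367.2 -271.4   10. ]]
[[[53, 9, 108], [68, 7, 138], [60, 4, 142], [53, 8, 133], [42, 11, 116], [7, 40, 82], [11, 129, 89], [11, 143, 96], [10, 142, 111], [12, 148, 107], [10, 149, 99], [14, 141, 168], [12, 51, 150], [19, 197, 229], [13, 131, 185], [60, 1, 231]], [[40, 10, 77], [54, 9, 142], [60, 9, 140], [68, 8, 133], [60, 2, 136], [53, 7, 137], [66, 9, 135], [30, 7, 112], [13, 44, 81], [10, 133, 88], [11, 151, 93], [20, 200, 228], [19, 197, 229], [19, 197, 230], [13, 104, 203], [60, 2, 231]], [[60, 6, 79], [75, 7, 142], [70, 6, 138], [75, 4, 140], [60, 5, 140], [68, 7, 140], [60, 5, 143], [75, 4, 139], [66, 9, 135], [50, 6, 134], [45, 4, 114], [15, 86, 127], [14, 180, 220], [19, 197, 227], [20, 22, 206], [30, 1, 230]]]
```

View pics/c1.png

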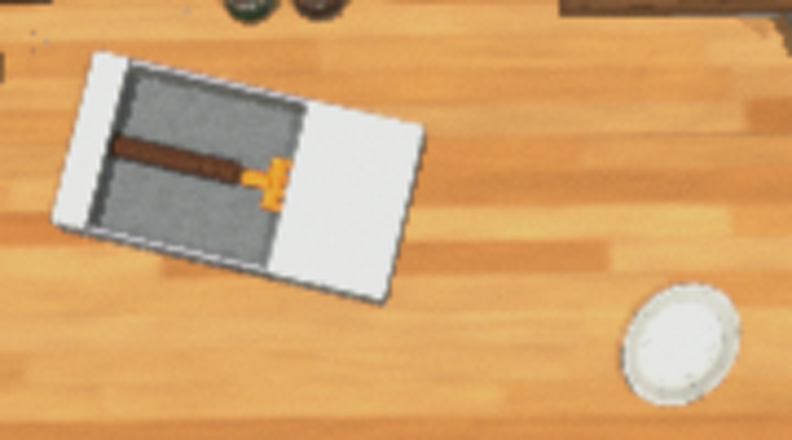

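The crop shows the caddy's corners clearly. The handle runs from about (115,147) to (243,175) and the blade is visible up to the hood edge at about x=290. Next I'll measure the turner's axis, its junction and the spoon rest.

Add to h.py:
```python
def rel(p,Rt):
    "row (tool axes) from the present pose to grasp... TCP p, rotation Rt"
    s=ctrl.sense(); R0=Q(s['ee_rot'])
    return np.r_[R0.inv().apply(p-s['eef_pos']),(R0.inv()*Rt).as_rotvec()].round(3)
def pose(yx,tilt=0):  # tool x along heading yx (rad), tilted: +tilt lifts tool x
    return R.from_matrix(np.array([[np.cos(yx),np.sin(yx),0],[np.sin(yx),-np.cos(yx),0],[0,0,-1]]).T)*R.from_euler('y',tilt)
```

Run:
```python
from h import *
im=cv2.imread('pics/top0.png'); cal=vision.calibration('top')
hsv=cv2.cvtColor(im,cv2.COLOR_BGR2HSV); H,S,V=cv2.split(hsv)
roi=np.zeros(H.shape,bool); roi[172:205,186:232]=1
br=(S>100)&(V<135)&roi; og=(S>120)&(V>150)&roi
c=biggest(br)[0]; pts=cast(c.reshape(-1,2),cal,28)
yc=np.arctan2(277.3+280.5,68.8+71)
ax=cv2.fitLine(np.float32(pts[:,:2]),cv2.DIST_L2,0,.01,.01).ravel(); ax*=np.sign(ax[1])
print('caddy yaw',yc,'turner yaw',np.arctan2(ax[1],ax[0]))
def cad(p): d=p[:,:2]-np.array([506.5,97]); return np.c_[d@[np.sin(yc),-np.cos(yc)],d@[np.cos(yc),np.sin(yc)]]
q=cad(pts);print('handle caddy frame',q.min(0),q.max(0),q.mean(0))
c=biggest(og)[0]; q=cad(cast(c.reshape(-1,2),cal,10)); print('orange',q.min(0),q.max(0))
t=ax[2:4];print('axis pt',t,cad(t[None]))
# spoon rest at rim, scene view of both
s=cv2.imread('pics/scene0.png'); hs=cv2.cvtColor(s,cv2.COLOR_BGR2HSV); m=(hs[:,:,1]<75)&(hs[:,:,2]>100); m[:140]=0;m[180:]=0;m[:,:285]=0;m[:,325:]=0
r=cv2.minAreaRect(biggest(m)[0]);print(r,'scene rest',cast([r[0]],vision.calibration('scene'),12))
m=(S<75)&(V>70);m[:205]=0;m[250:]=0;m[:,:300]=0;m[:,340:]=0;e=cv2.fitEllipse(biggest(m)[0]);print(e,'top rest',cast([e[0]],cal,12))
# lip inner edge & wall check
print(vision.calibration('wrist')['position'],Q(ctrl.sense()['ee_rot']).inv().apply(vision.calibration('wrist')['position']-ctrl.sense()['eef_pos']))
for h in (10,):
    Rt=pose(yc); p=np.array([520,130,400]); print(rel(p,Rt))
```

```text
caddy yaw 1.3252271955797594 turner yaw 1.325092
handle caddy frame [-0.46999082  0.25187463] [ 14.92658495 114.13269826] [ 7.11031144 56.92451557]
orange [-14.56746782 -35.20023011] [30.3868486   1.37293788]
axis pt [527.23584 150.48816] [[ 7.11032452 56.92452469]]
((305.0, 164.5), (19.0, 20.0), 90.0) scene rest [[ 362.48494233 -272.12538074   12.        ]]
((319.2264404296875, 227.80068969726562), (23.748519897460938, 29.14985466003418), 41.25502395629883) top rest [[ 365.89878299 -271.96655565   12.        ]]
[ 88.12183059 521.68219702 374.42288829] [66.72023642 -0.08160894 29.77904841]
[-4.60068e+02 -2.49952e+02  4.34800e+00 -1.00000e-03  1.00000e-03
  1.52300e+00]
```

The manual's scale: shifts go in shares of 50 cm and turns go in shares of 4 rad. Converting my numbers, -400 mm / 500 = -0.8, -150 mm / 500 = -0.3, 1.2 rad / 4 = 0.3.

Request:
{"api": "creep_tool", "payload": {
  "increments": [
    [[-0.1, -0.054, 0], [0, 0, 0.0375]],
    [[-0.2, -0.108, 0], [0, 0, 0.075]],
    [[-0.3, -0.164, 0], [0, 0, 0.1125]],
    [[-0.4, -0.218, 0], [0, 0, 0.15]],
    [[-0.5, -0.272, 0], [0, 0, 0.1875]],
    [[-0.6, -0.326, 0], [0, 0, 0.225]],
    [[-0.7, -0.38, 0], [0, 0, 0.2625]],
    [[-0.8, -0.434, 0], [0, 0, 0.3]]
  ],
  "finger_gap": 0.7
}}

```text
time_s: 0.9
eef_pos: [434.3, 216.3, 404.6]
ee_rot: [-0.0, 0.682, 0.732, -0.0]
force: [-0.5, 1.7, -0.7]
grip_width: 0.698
grip_force: 0.0
```

Run:
```python
from h import *
a=np.array([np.cos(1.3252),np.sin(1.3252)]);b=np.array([a[1],-a[0]])
p=np.r_[np.array([506.5,97])+7*b+55*a,400]; print(p,rel(p,pose(1.3252)))
```

```text
[526.6623616  148.64764443 400.        ] [-73.952  87.342   4.574  -0.     -0.      0.316]
```

In the tool's units: 87 mm / 500 = 0.174, -74 mm / 500 = -0.148, 0.316 rad / 4 = 0.079.

Request:
{"api": "creep_tool", "payload": {
  "increments": [
    [[-0.06, 0.07, 0.004], [0, 0, 0.03]],
    [[-0.12, 0.14, 0.008], [0, 0, 0.06]],
    [[-0.148, 0.174, 0.01], [0, 0, 0.079]],
    [[-0.148, 0.174, 0.01], [0, 0, 0.079]],
    [[-0.148, 0.174, 0.01], [0, 0, 0.079]],
    [[-0.148, 0.174, 0.01], [0, 0, 0.079]]
  ]
}}

```text
time_s: 1.5
eef_pos: [525.0, 151.7, 399.8]
ee_rot: [-0.0, 0.786, 0.619, -0.0]
force: [0.1, 0.1, -0.1]
grip_width: 0.702
grip_force: 0.0
```

Run:
```python
from h import *
cal=vision.calibration('wrist'); im=vision.capture('wrist')[:,:,::-1]; cv2.imwrite('pics/w1.png',im)
import pickle; pickle.dump(cal,open('w1.pkl','wb')); print(cal); print(ctrl.sense()['eef_pos'],ctrl.sense()['ee_rot'])
```

```text
{'fx': 334.72740161751085, 'fy': 334.72740161751085, 'cx': 250.50572483514884, 'cy': 191.60315936751059, 'distortion': array([-0.0730947,  0.       ,  0.       ,  0.       ,  0.       ]), 'position': array([540.16113709, 216.19117268, 369.96533896]), 'attitude': array([ 0.1315708 ,  0.98417865, -0.11755508, -0.01619584])}
[524.96988234 151.75450687 399.88911534] [-3.39963322e-05  7.85741865e-01  6.18554541e-01  1.44584884e-05]
```

View pics/w1.png

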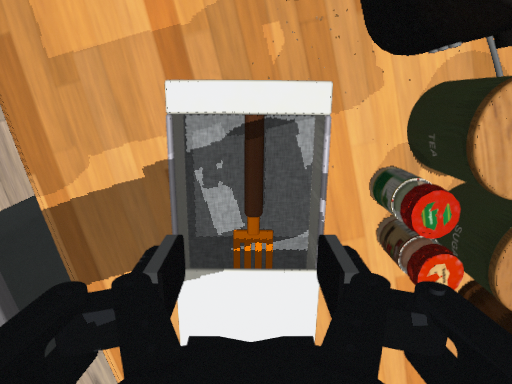

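The wrist view shows the lip at rows 82–113, columns 166–332, and the hood edge at row 269. The handle spans columns 245–265, its junction is at row 217 and the blade starts at row 230. I'll cast these points.

Run:
```python
from h import *
import pickle; cal=pickle.load(open('w1.pkl','rb'))
g=lambda uv,z: cast(uv,cal,z)[:,:2].round(1)
lip=g([[166,82],[332,82],[330,114],[167,114]],62); print('lip',lip.tolist())
hood=g([[182,270],[317,270]],62); print('hood edge',hood.tolist())
h=g([[255,118],[254.5,216]],28); print('handle',h.tolist(), 'widths',g([[245,160],[265,160]],28).tolist())
print('blade start',g([[253,231]],11).tolist(),'edges',g([[233,232],[273,232]],11).tolist())
a=lip[0]-lip[3]; 
yd=(lip[0]+lip[1])/2-hood.mean(0); L=np.linalg.norm(yd); print('dist hood-outer lip (185)',L,'yaw',np.arctan2(yd[1],yd[0]))
hd=h[0]-h[1]; print('turner yaw',np.arctan2(hd[1],hd[0])); a=yd/L
end=(lip[0]+lip[1])/2; print('caddy centre',end-142.5*a, 'hood mid y',-142.5+0)
print('junction caddy y',(h[1]-end)@a+142.5,'blade start',(g([[253,231]],11)[0]-end)@a+142.5)
```

```text
lip [[471.1, 250.2], [613.9, 215.5], [607.1, 188.5], [463.8, 223.2]]
hood edge [[432.1, 70.2], [566.8, 37.7]]
handle [[540.3, 199.0], [515.7, 98.2]] widths [[520.3, 160.0], [540.4, 155.1]]
blade start [[508.5, 75.0]] edges [[485.9, 79.2], [530.6, 68.3]]
dist hood-outer lip (185) 184.00682731898834 yaw 1.3346489110408002
turner yaw 1.331427702989946
caddy centre [509.16088379  94.30486898] hood mid y -142.5
junction caddy y 5.316910829943367 blade start -18.92371146103028
```

Run:
```python
from h import *
s=ctrl.sense();print(s['eef_pos'],rel(np.array([527.6,150,184]),pose(1.330)))
```

```text
[524.96988234 151.75450687 399.88911534] [-1.10200e+00  2.97600e+00  2.15889e+02 -0.00000e+00 -0.00000e+00
  4.00000e-03]
```

In the tool's units: 150 mm / 500 = 0.3, 1.5 mm / 500 = 0.003.

Request:
{"api": "creep_tool", "payload": {
  "increments": [
    [[0.003, 0.0012, 0.08], [0, 0, 0]],
    [[0.003, 0.0012, 0.16], [0, 0, 0]],
    [[0.003, 0.0012, 0.24], [0, 0, 0]],
    [[0.003, 0.0012, 0.3], [0, 0, 0]],
    [[0.003, 0.0012, 0.3], [0, 0, 0]],
    [[0.003, 0.0012, 0.3], [0, 0, 0]],
    [[0.003, 0.0012, 0.3], [0, 0, 0]]
  ]
}}

```text
time_s: 2.25
eef_pos: [527.0, 152.6, 251.9]
ee_rot: [0.001, 0.786, 0.618, 0.001]
force: [0.0, 0.0, 0.5]
grip_width: 0.699
grip_force: 0.0
```

Run:
```python
from h import *
s=ctrl.sense();print(s['eef_pos'],rel(np.array([527.6,150,183.5]),pose(1.330)))
```

```text
[526.98503754 152.61280105 251.86154377] [-2.4690e+00  9.7900e-01  6.8363e+01  3.0000e-03 -1.0000e-03  2.0000e-03]
```

In the tool's units: 68 mm / 500 = 0.136, 62 mm / 500 = 0.124.

Request:
{"api": "creep_tool", "payload": {
  "increments": [
    [[-0.005, 0.002, 0.06], [0, 0, 0]],
    [[-0.005, 0.002, 0.1], [0, 0, 0]],
    [[-0.005, 0.002, 0.124], [0, 0, 0]],
    [[-0.005, 0.002, 0.136], [0, 0, 0]],
    [[-0.005, 0.002, 0.136], [0, 0, 0]],
    [[-0.005, 0.002, 0.136], [0, 0, 0]],
    [[-0.005, 0.002, 0.136], [0, 0, 0]]
  ]
}}

```text
time_s: 2.95
eef_pos: [527.3, 149.7, 182.6]
ee_rot: [0.0, 0.786, 0.618, 0.001]
force: [0.5, 0.1, 0.7]
grip_width: 0.698
grip_force: 0.0
```

Request:
{"api": "creep_tool", "payload": {
  "increments": [
    [[0, 0, 0], [0, 0, 0]],
    [[0, 0, 0], [0, 0, 0]],
    [[0, 0, 0], [0, 0, 0]],
    [[0, 0, 0], [0, 0, 0]],
    [[0, 0, 0], [0, 0, 0]],
    [[0, 0, 0], [0, 0, 0]],
    [[0, 0, 0], [0, 0, 0]],
    [[0, 0, 0], [0, 0, 0]]
  ],
  "finger_gap": 0,
  "squeeze": 70
}}

```text
time_s: 3.75
eef_pos: [527.2, 149.6, 182.2]
ee_rot: [0.0, 0.786, 0.618, 0.0]
force: [-1.7, -0.6, 6.2]
grip_width: 0.221
grip_force: 69.7
```

In the tool's units: -26 mm / 500 = -0.052, -24 mm / 500 = -0.048.

Request:
{"api": "creep_tool", "payload": {
  "increments": [
    [[0, 0, -0.004], [0, 0, 0]],
    [[-0.01, 0, -0.004], [0, 0, 0]],
    [[-0.02, 0, -0.004], [0, 0, 0]],
    [[-0.03, 0, -0.004], [0, 0, 0]],
    [[-0.04, 0, -0.004], [0, 0, 0]],
    [[-0.048, 0, -0.004], [0, 0, 0]],
    [[-0.052, 0, -0.004], [0, 0, 0]],
    [[-0.052, 0, -0.004], [0, 0, 0]]
  ]
}}

```text
time_s: 4.55
eef_pos: [520.8, 124.1, 183.7]
ee_rot: [-0.0, 0.786, 0.618, -0.0]
force: [-0.3, 0.1, -0.5]
grip_width: 0.217
grip_force: 69.0
```

Run:
```python
from h import *
cal=vision.calibration('wrist'); im=vision.capture('wrist')[:,:,::-1]; cv2.imwrite('pics/w2.png',im)
import pickle; pickle.dump(cal,open('w2.pkl','wb')); print(ctrl.sense()['eef_pos'])
```

```text
[520.88071776 124.27422442 183.73584725]
```

View pics/w2.png

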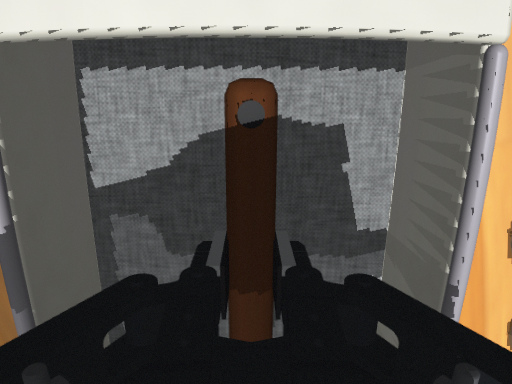

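The handle end is now out at about (251,78), and the lip's inner edge is at row ~38. Next I'll compute its place in the caddy.

Run:
```python
from h import *
import pickle; cal=pickle.load(open('w2.pkl','rb'))
a=np.array([np.cos(1.332),np.sin(1.332)])
l=cast([[251,38]],cal,62)[0,:2]; l2=cast([[251,41]],cal,56)[0,:2]
for z in(20,28): e=cast([[251,78]],cal,z)[0,:2]; print(z,'end from lip edge',(e-l)@a,(e-l2)@a, (e-np.array([520.8,124.2]))@a)
```

```text
20 end from lip edge -7.249180943703648 -7.501088225067809 74.72554998807665
28 end from lip edge -7.7607549301066046 -8.012662211470765 74.21397600167369
```

Run:
```python
import numpy as np
c=np.array([-154.5,175.5])
for t in np.linspace(.072,.288,4):
    Rc=np.array([c[0]*np.cos(t)+c[1]*np.sin(t),-c[0]*np.sin(t)+c[1]*np.cos(t)]); print(t.round(3),(c-Rc).round(1)+[-2,-0.5])
```

```text
0.072 [-15.  -11.2]
0.144 [-28.8 -20.9]
0.216 [-43.2 -29.5]
0.288 [-58.2 -37.2]
```

In the tool's units: -28.8 mm / 500 = -0.0576, -21.8 mm / 500 = -0.0436, 0.072 rad / 4 = 0.018.

Request:
{"api": "creep_tool", "payload": {
  "increments": [
    [[-0.004, 0, -0.001], [0, 0, 0]],
    [[-0.0166, 0, -0.012], [0, 0.009, 0]],
    [[-0.03, 0, -0.0224], [0, 0.018, 0]],
    [[-0.0436, 0, -0.0324], [0, 0.027, 0]],
    [[-0.0576, 0, -0.0418], [0, 0.036, 0]],
    [[-0.0576, 0, -0.0418], [0, 0.036, 0]],
    [[-0.0576, 0, -0.0418], [0, 0.036, 0]]
  ]
}}

```text
time_s: 5.3
eef_pos: [514.1, 96.4, 204.6]
ee_rot: [-0.044, 0.784, 0.616, 0.056]
force: [0.3, 0.6, -0.9]
grip_width: 0.215
grip_force: 68.8
```

In the tool's units: -26.8 mm / 500 = -0.0536, -20.4 mm / 500 = -0.0408, 0.144 rad / 4 = 0.036.

Request:
{"api": "creep_tool", "payload": {
  "increments": [
    [[-0.0128, 0, -0.011], [0, 0.009, 0]],
    [[-0.026, 0, -0.0214], [0, 0.018, 0]],
    [[-0.0396, 0, -0.0314], [0, 0.027, 0]],
    [[-0.0536, 0, -0.0408], [0, 0.036, 0]],
    [[-0.0536, 0, -0.0408], [0, 0.036, 0]],
    [[-0.0536, 0, -0.0408], [0, 0.036, 0]]
  ]
}}

```text
time_s: 5.9
eef_pos: [507.1, 68.1, 220.7]
ee_rot: [-0.088, 0.778, 0.611, 0.112]
force: [-0.1, 1.1, -1.8]
grip_width: 0.217
grip_force: 68.8
```

Run:
```python
from h import *
cv2.imwrite('pics/w3.png',vision.capture('wrist')[:,:,::-1])
s=ctrl.sense(); print(s['eef_pos'],s['force'],Q(s['ee_rot']).as_matrix().round(3))
```

```text
[507.07518359  68.189718   220.62497393] [-0.06555634  0.87612157 -0.40968471] [[ 0.227  0.972  0.066]
 [ 0.932 -0.236  0.275]
 [ 0.283 -0.001 -0.959]]
```

View pics/w3.png

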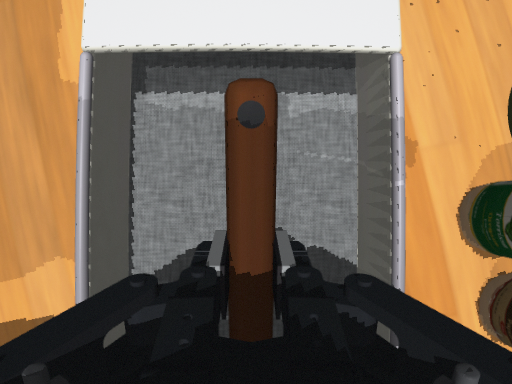

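The handle hasn't slipped: its end is still at (251,78), and it is now clear above the lip. I'll draw it out along the tool's x axis.

In the tool's units: 120 mm / 500 = 0.24, 112 mm / 500 = 0.224.

Request:
{"api": "creep_tool", "payload": {
  "increments": [
    [[0.02, 0, 0], [0, 0, 0]],
    [[0.05, 0, 0], [0, 0, 0]],
    [[0.084, 0, 0], [0, 0, 0]],
    [[0.12, 0, 0], [0, 0, 0]],
    [[0.156, 0, 0], [0, 0, 0]],
    [[0.192, 0, 0], [0, 0, 0]],
    [[0.224, 0, 0], [0, 0, 0]],
    [[0.24, 0, 0], [0, 0, 0]]
  ]
}}

```text
time_s: 6.75
eef_pos: [534.3, 181.5, 255.3]
ee_rot: [-0.089, 0.778, 0.612, 0.113]
force: [0.5, -0.1, -1.1]
grip_width: 0.219
grip_force: 68.8
```

Request:
{"api": "creep_tool", "payload": {
  "increments": [
    [[0.02, 0, 0], [0, 0, 0]],
    [[0.05, 0, 0], [0, 0, 0]],
    [[0.08, 0, 0], [0, 0, 0]],
    [[0.11, 0, 0], [0, 0, 0]],
    [[0.13, 0, 0], [0, 0, 0]],
    [[0.14, 0, 0], [0, 0, 0]],
    [[0.14, 0, 0], [0, 0, 0]]
  ]
}}

```text
time_s: 7.45
eef_pos: [550.2, 245.0, 274.8]
ee_rot: [-0.089, 0.778, 0.612, 0.113]
force: [-0.3, -0.1, -1.2]
grip_width: 0.216
grip_force: 68.8
```

```bash
python3 - <<'E'
from h import *
s=ctrl.sense(); M=Q(s['ee_rot'])
for n,c in(('tip',[-155,0,174]),('end',[75,0,165]),('grip',[0,0,176])): print(n,s['eef_pos']+M.apply(c))
# lift target: level, blade over rest, high
a=1.332; u=np.array([np.cos(a),np.sin(a)]); g=np.array([365,-272])+115*u
print(g, 'hi',rel(np.r_[s['eef_pos'][:2],330],pose(a)))
E
```

```text
tip [526.73767864 148.63856963  63.9969517 ]
end [578.25881411 360.44094265 137.93156729]
grip [561.99950298 293.60011197 106.08917172]
[ 392.20132732 -160.26331045] hi [ 1.5660e+01 -1.0000e-03 -5.2884e+01 -0.0000e+00 -2.8800e-01  0.0000e+00]
```

In the tool's units: -75 mm / 500 = -0.15, -60 mm / 500 = -0.12, -0.288 rad / 4 = -0.072.

Request:
{"api": "creep_tool", "payload": {
  "increments": [
    [[0.01, 0, -0.03], [0, 0, 0]],
    [[0.022, 0, -0.076], [0, 0, 0]],
    [[0.036, 0, -0.12], [0, -0.015, 0]],
    [[0.044, 0, -0.15], [0, -0.03, 0]],
    [[0.044, 0, -0.15], [0, -0.045, 0]],
    [[0.044, 0, -0.15], [0, -0.06, 0]],
    [[0.044, 0, -0.15], [0, -0.072, 0]],
    [[0.044, 0, -0.15], [0, -0.072, 0]]
  ]
}}

```text
time_s: 8.25
eef_pos: [550.2, 244.2, 352.7]
ee_rot: [-0.0, 0.786, 0.618, -0.001]
force: [-0.2, 0.7, -0.3]
grip_width: 0.213
grip_force: 68.8
```

```bash
python3 - <<'E'
from h import *
s=ctrl.sense(); a=1.332
print(s['eef_pos'],'via',rel(np.array([392.2,-160.3,s['eef_pos'][2]]),pose(a)))
E
```

```text
[550.16475081 244.2033973  352.70977168] via [-4.3042e+02 -5.7572e+01  3.9300e-01 -1.0000e-03  1.0000e-03 -1.0000e-03]
```

In the tool's units: -270 mm / 500 = -0.54, -234 mm / 500 = -0.468.

Request:
{"api": "creep_tool", "payload": {
  "increments": [
    [[-0.03, -0.004, 0], [0, 0, 0]],
    [[-0.09, -0.012, 0], [0, 0, 0]],
    [[-0.164, -0.022, 0], [0, 0, 0]],
    [[-0.24, -0.032, 0], [0, 0, 0]],
    [[-0.316, -0.042, 0], [0, 0, 0]],
    [[-0.392, -0.052, 0], [0, 0, 0]],
    [[-0.468, -0.062, 0], [0, 0, 0]],
    [[-0.54, -0.072, 0], [0, 0, 0]]
  ]
}}

```text
time_s: 9.05
eef_pos: [450.2, -10.8, 353.0]
ee_rot: [-0.0, 0.787, 0.617, 0.001]
force: [-0.1, -0.7, -1.0]
grip_width: 0.214
grip_force: 68.8
```

Request:
{"api": "creep_tool", "payload": {
  "increments": [
    [[-0.07, -0.01, 0], [0, 0, 0]],
    [[-0.136, -0.018, 0], [0, 0, 0]],
    [[-0.196, -0.026, 0], [0, 0, 0]],
    [[-0.248, -0.034, 0], [0, 0, 0]],
    [[-0.29, -0.04, 0], [0, 0, 0]],
    [[-0.316, -0.042, 0], [0, 0, 0]],
    [[-0.32, -0.043, 0], [0, 0, 0]],
    [[-0.32, -0.043, 0], [0, 0, 0]]
  ]
}}

```text
time_s: 9.85
eef_pos: [392.3, -159.6, 353.0]
ee_rot: [-0.0, 0.787, 0.617, 0.0]
force: [-0.5, 1.1, -1.3]
grip_width: 0.218
grip_force: 68.8
```

Run:
```python
from h import *
for n in('wrist','top'):
    im=vision.capture(n)[:,:,::-1]; cv2.imwrite(f'pics/{n}4.png',im)
cv2.imwrite('pics/c4.png',cv2.resize(im[150:260,165:365],None,fx=4,fy=4,interpolation=cv2.INTER_CUBIC))
print(ctrl.sense()['eef_pos'],rel(np.array([392.2,-160.3,275]),pose(1.332)))
```

```text
[ 392.54597878 -159.0978874   353.00734302] [-1.2880e+00 -6.7000e-02  7.8007e+01  0.0000e+00 -0.0000e+00  0.0000e+00]
```

View pics/c4.png

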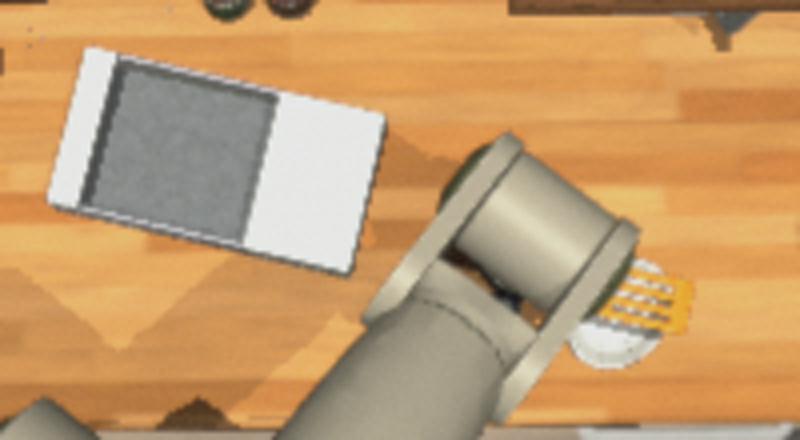

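The caddy is where it was and the blade is over the rest region. I'll lower to height.

In the tool's units: 79.5 mm / 500 = 0.159, 76 mm / 500 = 0.152.

Request:
{"api": "creep_tool", "payload": {
  "increments": [
    [[-0.002, 0, 0.04], [0, 0, 0]],
    [[-0.002, 0, 0.09], [0, 0, 0]],
    [[-0.002, 0, 0.13], [0, 0, 0]],
    [[-0.002, 0, 0.152], [0, 0, 0]],
    [[-0.002, 0, 0.159], [0, 0, 0]],
    [[-0.002, 0, 0.159], [0, 0, 0]],
    [[-0.002, 0, 0.159], [0, 0, 0]],
    [[-0.002, 0, 0.159], [0, 0, 0]]
  ]
}}

```text
time_s: 10.75
eef_pos: [392.4, -160.6, 274.3]
ee_rot: [0.001, 0.786, 0.618, 0.0]
force: [0.0, 1.1, -0.8]
grip_width: 0.219
grip_force: 68.8
```

Run:
```python
from h import *
ims={n:vision.capture(n)[:,:,::-1] for n in('scene','top')}
cr=[]
for n,(r,c) in dict(scene=(115,245),top=(180,265)).items():
    cv2.imwrite(f'pics/{n}5.png',ims[n]); cr.append(cv2.resize(ims[n][r:r+90,c:c+98],None,fx=4,fy=6 if 0 else 4,interpolation=cv2.INTER_CUBIC))
cv2.imwrite('pics/c5.png',np.hstack(cr)); print(ctrl.sense()['eef_pos'],Q(ctrl.sense()['ee_rot']).as_matrix().round(4).tolist())
```

```text
[ 392.32795174 -160.62958387  274.04200583] [[0.2368, 0.9716, 0.0008], [0.9716, -0.2368, -0.0006], [-0.0004, 0.001, -1.0]]
```

View pics/c5.png

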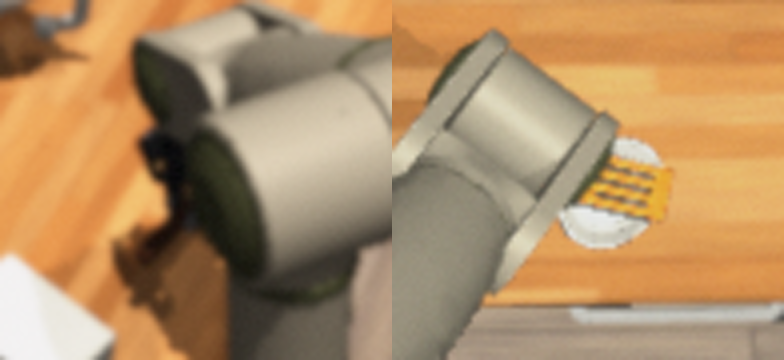

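The blade's tip edge is centred at about (669,196) in the crop, which is pixel (334.2,229) in the top view. I'll check it against the expected tip.

Run:
```python
from h import *
u=np.array([.2368,.9716]);g=np.array([392.4,-160.6])
print('tip seen',cast([[334.2,229]],vision.calibration('top'),99),'expected',g-155*u,'blade',g-115*u)
```

```text
tip seen [[ 354.55592213 -312.9355306    99.        ]] expected [ 355.696 -311.198] blade [ 365.168 -272.334]
```

```bash
python3 -c "
from rig import ctrl, vision, finish_job
print(finish_job())"
```

```text
the job is handed in; nothing more can be done
None
```

The turner is out of the caddy and the job is handed in. It is still held level, with its blade within about 3 mm of the spoon rest's centre and about 10 cm up; the caddy looked unmoved, and it took about 11 s of the 48 s allowed.

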